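# Stand the slumped tool cases back up, clear of the inverter

### The arm

A 7-joint arm with a two-finger parallel gripper is mounted at the origin on the work surface. World frame = base frame: x ahead of the robot, y to its left, z up, the work surface at z = 0. Lengths are in mm, angles in rad, forces in N, time in s.
With the tool pointing down it reaches from about 400 to 850 mm from the base axis. Payload 10.4 kg.
Tool frame: the origin (TCP) lies midway between the tips of the shut fingers; the grasp point (between the pads) lies 19 mm behind it; z points along the fingers, y is the line along which they close (so a half turn about z gives the same grasp; the last joint's range is limited). The gripper opens to 87 mm and grips with 3 to 60 N. Pads are 19 mm wide; open, the fingers measure 117 mm over their backs; the gripper's body (75 mm by 190 mm) begins 51 mm behind the grasp point.
Start: joints at [1.293, 0.332, -0.065, 1.46, 0.022, 1.35, -0.088], TCP at [157.553, -604.838, 222.576] pointing down, gripper open.
Joint ranges: [-2.6, 2.6], [-0.5, 2.12], [-1.47, 1.34], [0.16, 2.42], [-1.27, 4.41], [0.06, 2.06], [-2.6, 2.6]. Speed limits (rad/s): [2.22, 2.22, 2.79, 2.79, 3.14, 3.14, 3.14].

### API

Orientations are given as a unit quaternion [x, y, z, w].
In Python, from bench import state, snapshot, sign_off gives the robot as it stands. The module is installed in compiled form; this text tells all that it offers.
- The arm moves only by the tool play_rows, never from a script. Its arguments are lists of equal length, an entry for each row: "claw": the opening, from 0 (shut) to 1 (fully open); "offset": the shift along the tool's x, y, z in units of 300 mm (1.0 is 300 mm), a list of three; "twist": the turn, a rotation vector about the tool's x, y, z in units of pi rad (1.0 is pi rad), a list of three. In form: {"claw": [claw, ...], "offset": [[tx, ty, tz], ...], "twist": [[rx, ry, rz], ...]}. A call has 1 to 12 rows; each row is the pose to reach, as a shift and turn from the pose commanded when the call began, along the tool's axes at that moment, turning the shorter way round; what a row does not reach only later rows make up. A row lasts 1/12 s, in which the tool goes at most 41.7 mm and 7.16 degrees, less where a joint would pass 70% of its speed; a pose out of reach is approached as far as the arm can. A call with a number of a shift or a turn outside -1 to 1 is refused whole. A call with a gripper value outside its range is refused whole. The fingers move at their own pace and stop on an object; "force" is the grip in N (left out, the last holds). Time passes only in rows, so rows that repeat a pose let the fingers close. It gives the time, the measured TCP pose, the force, the opening and the grip force at its end, in the units of the state.
- state(): the state, without advancing time (a new reading comes with each control period).
- snapshot(name): name is "scene" or "top"; returns a dict with "frame" (420x560x3 uint8, red, green, blue), "fx", "fy", "cx", "cy" (pixels), "D" ([k1, k2, p1, p2, k3] as OpenCV has them; the pictures are not rectified), "extrinsics" (4x4, takes a point from world to camera coordinates). Camera axes: x right, y down, z forward; pixel columns grow to the right and rows downward; lengths in mm; the calibration is good to about 2 mm. A picture is of the moment at which its call begins. There is no depth.
- sign_off(): hands the job in; it is judged then, once.
The state is a dict: "time": time; "joint_pos": joint angles; "dq": joint speeds; "effort": joint torques, N m; "tool_pos": TCP position; "orientation": TCP orientation; "wrist_force": force on the tool from outside, world axes, zero at the start; "torque": the same for the moment, N m; "gripper_width": opening from 0.0 (shut) to 1.0 (fully open); "finger_force": force on a finger pad.
Only numpy, scipy, OpenCV 4.12 (cv2) and the standard library are available. Lean on these libraries where they do the work, as an engineer would, in place of code of your own. Each camera call takes 0.05 s, during which the arm holds its last target. There are 200 camera calls.

### The job

Two slim carry cases, a yellow one and a blue one, have slumped against the black finned inverter and block its cooling air. Push each one gently back upright with the fingertips, so that it stands on its own foot edge about where that edge rests now, clear of the inverter. Do not grip, lift or carry the cases, do not let them fall flat, and leave the jack, the pot of drill bits and the wrench alone.

Things in the scene. Friction and masses are not known exactly. Their poses are not given: they have to be found in the camera images.
- inverter: low black finned box, fixed to the bench, 190 (x) x 400 (y) x 85 mm high. Origin: centre of its underside; its front face is at x = -95 mm of its own frame, and its own -x side faces roughly to the robot. Its top is flat and free except for the wrench on its rear part
- yellow_case: yellow carry case, rigid, 50 mm thick (own x), 160 mm wide (own y), 150 mm high (own z; latches and folded handle add up to 7 mm), 0.45 to 0.9 kg. Origin: centre of its underside; own z points to its handle. It starts leaning 0.5 rad from vertical towards its own +x, away from the robot, its +x face against the inverter's top front edge. Balances at 0.32 rad of lean
- blue_case: blue carry case, same build and lean, 50 mm thick (own x), 140 mm wide (own y), 138 mm high (own z; fittings up to 7 mm more), 0.38 to 0.77 kg. Origin: centre of its underside; axes as for the yellow case. Balances at 0.35 rad of lean. The cases rest side by side; either may be the left one
- yellow_case_rim (a point): middle of the upper +x edge of the yellow case: at the start it overhangs the inverter's top by about 25 mm at a height of about 132 mm (150 mm when upright). About 1 N towards the robot there raises the case; past its balance it drops onto its foot by itself
- blue_case_rim (a point): middle of the upper +x edge of the blue case: at the start it overhangs the inverter's top by about 19 mm at a height of about 121 mm (138 mm when upright); it is pushed up as the yellow one
- yellow_case_foot (a point): middle of the lower +x edge of the yellow case, on the bench about 48 mm in front of the inverter's front face: the edge it tips about
- blue_case_foot (a point): middle of the lower +x edge of the blue case, on the bench about 48 mm in front of the inverter's front face: the edge it tips about
- jack: dark green screw jack, loose, 86 mm base, 128 mm high, 0.9 kg, standing on the bench to the left of the inverter. Origin: centre of its underside
- pot: red plastic pot with drill bits, loose, 86 mm across the rim, about 95 mm high, on the bench to the right of the inverter. Origin: centre of its underside
- wrench: steel wrench, 160 mm, lying loose on the rear part of the inverter's top. Origin: under its middle, own x along it
Things that resemble listed ones, but are neither listed nor needed, are in the scene too. Of the things that look like the yellow_case, the larger one is meant.

How it is judged:
By the outcome, as a careful person would: the job done as asked, in the order asked, and still so for the second after the job is handed in, with the robot touching nothing.
It also fails if it takes over 54 s, if anything falls off the work surface, if the arm or the gripper's body presses on something with over 40 N, if the wrist force passes 120 N, or if a joint passes its speed limit or range.

## Working session

There is one attempt and no reset: what is moved stays moved. The work goes in short steps, Python scripts to look and compute and a tool call to move; the robot and the scene stay as the last step left them, time stands still between calls to the robot, and variables do not carry over. Pictures are saved under pics/ and viewed, at most 10 in all, crops included, and the job is handed in when it is done.

Besides the shell and the picture viewer there is one more tool, called after "Call:" as name(argument=value, ...), one argument or row to a line, values as JSON. play_rows: Moves the arm, as the interface text tells. Shifts and turns lie within -1 to 1; 1 stands for 300 mm of shift or pi rad of turn. Its arguments: {"type":"object","properties":{"claw":{"type":"array"},"offset":{"type":"array"},"twist":{"type":"array"},"force":{"type":"number"}},"required":["claw","offset","twist"]}

```bash
mkdir -p pics; cat > h.py <<'E'
import numpy as np, cv2
from bench import state, snapshot, sign_off
from scipy.spatial.transform import Rotation as R
def ray(s,px):
    K=np.array([[s['fx'],0,s['cx']],[0,s['fy'],s['cy']],[0,0,1.]])
    u=cv2.undistortPoints(np.array(px,float).reshape(-1,1,2),K,np.array(s['D'],float)).reshape(-1,2)
    E=np.array(s['extrinsics']);d=np.c_[u,np.ones(len(u))]@E[:3,:3]
    return -E[:3,:3].T@E[:3,3],d
def plane(s,px,z):
    o,d=ray(s,px);return o+d*((z-o[2])/d[:,2])[:,None]
def proj(s,P):
    K=np.array([[s['fx'],0,s['cx']],[0,s['fy'],s['cy']],[0,0,1.]]);E=np.array(s['extrinsics'])
    return cv2.projectPoints(np.array(P,float).reshape(-1,1,3),cv2.Rodrigues(E[:3,:3])[0],E[:3,3],K,np.array(s['D'],float))[0].reshape(-1,2)
def save(s,n): cv2.imwrite('pics/'+n,cv2.resize(s['frame'][:,:,::-1],None,fx=1.42,fy=1.42,interpolation=cv2.INTER_CUBIC))
E
python3 - <<'E'
from h import *
for n in('scene','top'):
    s=snapshot(n);save(s,n+'0.png');np.save(n+'0.npy',s,allow_pickle=True)
    E=np.array(s['extrinsics']);print(n,-E[:3,:3].T@E[:3,3],E[2,:3])
print(state())
E
```

```text
scene [1194.5184502    -5.19483292  932.93750218] [-0.6038518   0.04923286 -0.79557472]
top [ 451.95411193   25.56652479 1222.14907414] [ 0.09702306 -0.01415249 -0.99518151]
{'time': 0.1, 'joint_pos': array([ 1.29340875,  0.33280625, -0.06471629,  1.46083381,  0.02156393,
        1.34987887, -0.08850515]), 'dq': array([ 0.00257354, -0.00080888, -0.00126707, -0.00144575,  0.00084561,
        0.00118457, -0.00054945]), 'effort': array([ 1.35546517e-03, -6.24546218e+01,  2.46575545e-02, -3.90718174e+01,
       -6.13811798e-02,  3.64833721e-02,  1.04722317e-04]), 'tool_pos': array([ 157.46072898, -604.49796298,  221.84626815]), 'orientation': array([ 9.91894855e-01,  1.27059893e-01, -8.50643056e-05, -6.10618484e-04]), 'wrist_force': array([-0.74142989, -0.09895414,  0.16603094]), 'torque': array([ 0.05177632, -0.00990972, -0.00811982]), 'finger_force': 0.0, 'gripper_width': 0.9976286495397167}
```

View pics/scene0.png

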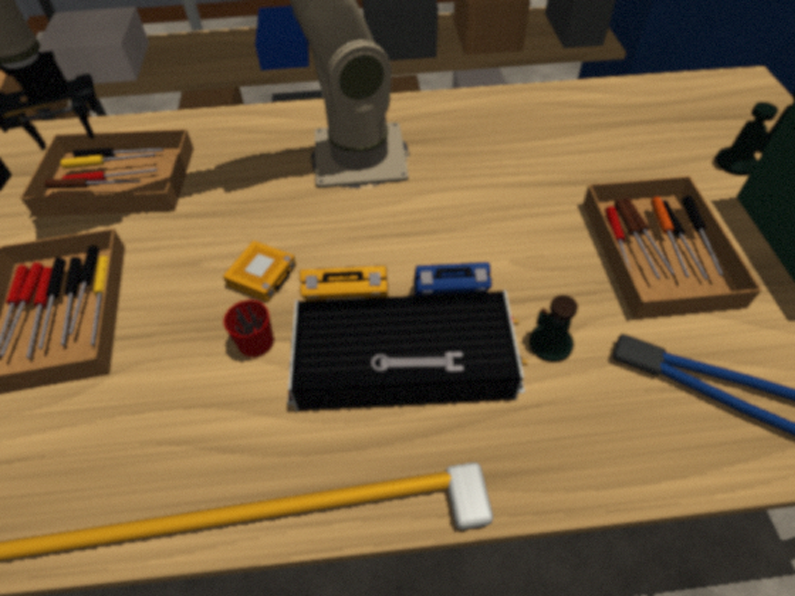

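View pics/top0.png

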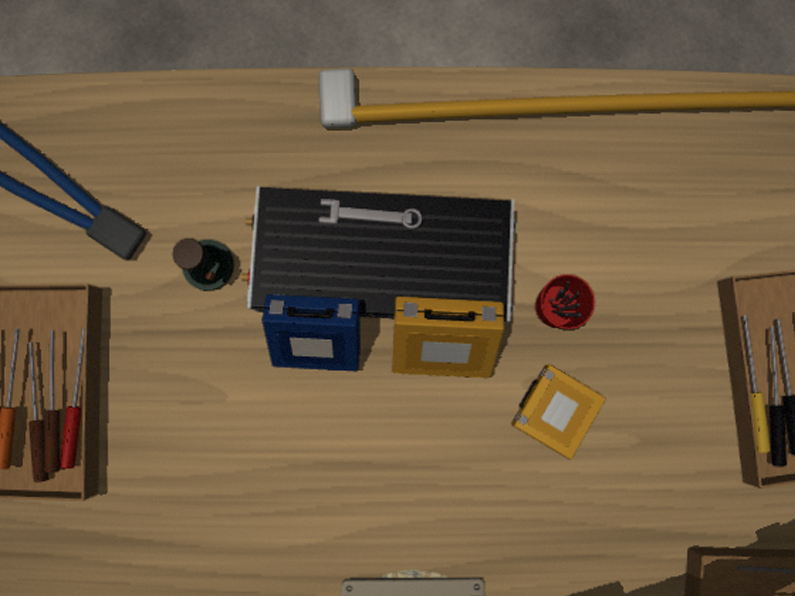

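The top view shows the blue case on the left (265–362, 296–370) and the larger yellow one on the right (393–503, 297–376). The inverter is at (250–515, 187–320) with the wrench at about (370, 214). The small yellow decoy lies flat at (560, 412). In the scene view the yellow rim is near (345, 297) and the blue rim near (453, 292).

```bash
cat > meas.py <<'E'
from h import *
def blobs(s):
    hsv=cv2.cvtColor(s['frame'],cv2.COLOR_RGB2HSV);out={}
    for n,lo,hi in(('yellow',(18,170,60),(28,255,255)),('blue',(105,130,30),(125,255,255))):
        m=cv2.morphologyEx(cv2.inRange(hsv,lo,hi),cv2.MORPH_CLOSE,np.ones((5,5)))
        out[n]=[c for c in cv2.findContours(m,cv2.RETR_EXTERNAL,cv2.CHAIN_APPROX_NONE)[0] if cv2.contourArea(c)>500]
    return out
def edge(c,top=True):
    p=c.reshape(-1,2);x,y,w,h=cv2.boundingRect(c);q=[]
    for u in range(int(x+.12*w),int(x+.88*w)):
        v=p[p[:,0]==u][:,1]; q.append((u,v.min() if top else v.max()))
    q=np.array(q,float);k=np.polyfit(q[:,0],q[:,1],1)
    r=q[:,1]-np.polyval(k,q[:,0]);q=q[abs(r)<1.5];k=np.polyfit(q[:,0],q[:,1],1)
    e=np.array([x,x+w-1.]);return np.c_[e,np.polyval(k,e)]
E
python3 - <<'E'
from meas import *
np.set_printoptions(precision=1,suppress=True)
S={n:np.load(n+'0.npy',allow_pickle=True).item() for n in('scene','top')}
for n,s in S.items():
    for k,cs in blobs(s).items():
        for c in cs:
            b=cv2.boundingRect(c)
            print(n,k,b)
            if n=='top' and 200<b[1]<230 or n=='scene' and 180<b[1]<195:
                zr=132 if k=='yellow' else 121
                e=edge(c,n=='top'); P=plane(s,e,zr);d=P[1]-P[0]
                print('  rim',P.ravel(),'mid',P.mean(0),'len',np.linalg.norm(d),'yaw',np.arctan(-d[0]/d[1]))
q=np.array([[258,188],[514,200],[248,306],[511,320]])/1.42
print('inv top cam',plane(S['top'],q,85))
q=np.array([[297,294],[507,292]])/1.42
print('inv scene front',plane(S['scene'],q,85))
E
```

```text
scene yellow (0, 332, 317, 63)
scene yellow (211, 187, 62, 25)
  rim [ 559.  -134.1  132.   572.5   22.2  132. ] mid [565.7 -55.9 132. ] len 156.81302142164296 yaw -0.08599227900161809
scene yellow (157, 170, 50, 42)
scene blue (465, 249, 95, 57)
scene blue (293, 186, 52, 20)
  rim [559.4  78.2 121.  575.3 210.2 121. ] mid [567.3 144.2 121. ] len 133.03536339800343 yaw -0.11991367323447988
scene blue (180, 5, 37, 44)
scene blue (409, 0, 151, 65)
top yellow (361, 257, 65, 66)
top yellow (277, 209, 78, 57)
  rim [ 562.9   25.2  132.   553.  -136.6  132. ] mid [558.  -55.7 132. ] len 162.0502278725993 yaw -0.06118387524306869
top yellow (248, 64, 312, 22)
top blue (185, 207, 68, 54)
  rim [567.6 220.3 121.  559.9  78.1 121. ] mid [563.8 149.2 121. ] len 142.43659447332752 yaw -0.054068474338910176
top blue (0, 87, 71, 74)
inv top cam [[ 739.2  236.6   85. ]
 [ 718.  -165.    85. ]
 [ 553.5  249.2   85. ]
 [ 529.4 -155.9   85. ]]
inv scene front [[ 513.9 -146.7   85. ]
 [ 557.   253.9   85. ]]
```

Call:
play_rows(
  claw=[1, 1, 1, 1, 1, 1, 1, 1, 1, 1, 1, 1],
  offset=[
    [0.975, -0.685, 0],
    [0.975, -0.685, 0],
    [0.975, -0.685, 0],
    [0.975, -0.685, 0],
    [0.975, -0.685, 0],
    [0.975, -0.685, 0],
    [0.975, -0.685, 0],
    [0.975, -0.685, 0],
    [0.975, -0.685, 0],
    [0.975, -0.685, 0],
    [0.975, -0.685, 0],
    [0.975, -0.685, 0],
  ],
  twist=[
    [0, 0, 0.0993],
    [0, 0, 0.0993],
    [0, 0, 0.0993],
    [0, 0, 0.0993],
    [0, 0, 0.0993],
    [0, 0, 0.0993],
    [0, 0, 0.0993],
    [0, 0, 0.0993],
    [0, 0, 0.0993],
    [0, 0, 0.0993],
    [0, 0, 0.0993],
    [0, 0, 0.0993],
  ],
)

```text
time: 1.1
tool_pos: [388.0, -333.0, 222.3]
orientation: [1.0, -0.029, -0.0, 0.0]
wrist_force: [-1.0, -0.4, -0.2]
gripper_width: 0.999
finger_force: 0.0
```

Call:
play_rows(
  claw=[1, 1, 1, 1, 1, 1, 1, 1, 1, 1, 1, 1],
  offset=[
    [0.726, -0.955, 0],
    [0.726, -0.955, 0],
    [0.726, -0.955, 0],
    [0.726, -0.955, 0],
    [0.726, -0.955, 0],
    [0.726, -0.955, 0],
    [0.726, -0.955, 0],
    [0.726, -0.955, 0],
    [0.726, -0.955, 0],
    [0.726, -0.955, 0],
    [0.726, -0.955, 0],
    [0.726, -0.955, 0],
  ],
  twist=[
    [0, 0, 0],
    [0, 0, 0],
    [0, 0, 0],
    [0, 0, 0],
    [0, 0, 0],
    [0, 0, 0],
    [0, 0, 0],
    [0, 0, 0],
    [0, 0, 0],
    [0, 0, 0],
    [0, 0, 0],
    [0, 0, 0],
  ],
)

```text
time: 2.1
tool_pos: [622.2, -61.1, 222.0]
orientation: [1.0, -0.03, -0.001, 0.001]
wrist_force: [-0.1, -0.5, 0.0]
gripper_width: 1.0
finger_force: 0.0
```

Call:
play_rows(
  claw=[1, 1, 1, 1, 1, 1, 1, 1, 1, 1],
  offset=[
    [0, 0, 0.1],
    [0, 0, 0.2],
    [0, 0, 0.3],
    [0, 0, 0.367],
    [0, 0, 0.367],
    [-0.03, 0, 0.367],
    [-0.06, 0, 0.367],
    [-0.09, 0, 0.367],
    [-0.115, 0, 0.367],
    [-0.115, 0, 0.367],
  ],
  twist=[
    [0, 0, 0],
    [0, 0, 0],
    [0, 0, 0],
    [0, 0, 0],
    [0, 0, 0],
    [0, 0, 0],
    [0, 0, 0],
    [0, 0, 0],
    [0, 0, 0],
    [0, 0, 0],
  ],
)

```text
time: 2.93
tool_pos: [587.1, -57.3, 113.5]
orientation: [1.0, -0.029, 0.0, 0.001]
wrist_force: [0.4, -0.1, 0.6]
gripper_width: 1.0
finger_force: 0.0
```

```bash
python3 - <<'E'
from h import *
s=snapshot('scene');f=s['frame'][90:260,170:400,::-1];cv2.imwrite('pics/a1.png',cv2.resize(f,None,fx=3,fy=3,interpolation=cv2.INTER_CUBIC))
E
```

```text
(no output)
```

View pics/a1.png

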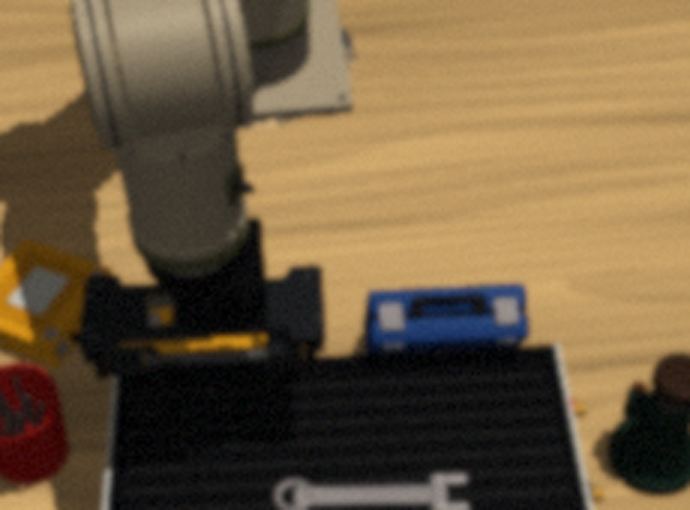

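The crop shows the gripper behind the yellow rim (about 215, 345), centred, with nothing touched. Next is a slow push.

Call:
play_rows(
  claw=[1, 1, 1, 1, 1, 1, 1, 1, 1, 1, 1, 1],
  offset=[
    [-0.015, 0, 0],
    [-0.03, 0, 0],
    [-0.04, 0, 0],
    [-0.05, 0, 0],
    [-0.06, 0, 0],
    [-0.07, 0, 0],
    [-0.08, 0, 0],
    [-0.088, 0, 0],
    [-0.096, 0, 0],
    [-0.104, 0, 0],
    [-0.112, 0, 0],
    [-0.12, 0, 0],
  ],
  twist=[
    [0, 0, 0],
    [0, 0, 0],
    [0, 0, 0],
    [0, 0, 0],
    [0, 0, 0],
    [0, 0, 0],
    [0, 0, 0],
    [0, 0, 0],
    [0, 0, 0],
    [0, 0, 0],
    [0, 0, 0],
    [0, 0, 0],
  ],
)

```text
time: 3.98
tool_pos: [551.9, -54.6, 112.4]
orientation: [1.0, -0.029, -0.0, 0.0]
wrist_force: [0.7, 0.3, 0.5]
gripper_width: 0.997
finger_force: 0.2
```

```bash
python3 - <<'E'
from h import *
s=snapshot('scene');f=s['frame'][90:260,170:400,::-1];cv2.imwrite('pics/a2.png',cv2.resize(f,None,fx=3,fy=3,interpolation=cv2.INTER_CUBIC))
print(state()['wrist_force'],state()['tool_pos'])
E
```

```text
[-0.37802916  0.78725208  0.27638861] [551.49751452 -54.59131989 112.30328222]
```

View pics/a2.png

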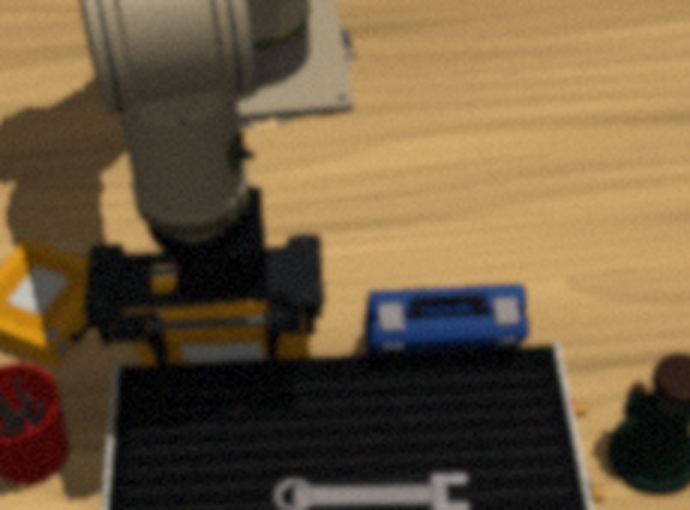

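The yellow case's rear face is now visible, so it is rising with the fingers. I keep pushing slowly past the balance point.

Call:
play_rows(
  claw=[1, 1, 1, 1, 1, 1, 1, 1, 1, 1, 1, 1],
  offset=[
    [-0.007, 0, 0],
    [-0.014, 0, 0],
    [-0.021, 0, 0],
    [-0.028, 0, 0],
    [-0.035, 0, 0],
    [-0.042, 0, 0],
    [-0.048, 0, 0],
    [-0.054, 0, 0],
    [-0.06, 0, 0],
    [-0.06, 0, 0],
    [-0.06, 0, 0],
    [-0.06, 0, 0],
  ],
  twist=[
    [0, 0, 0],
    [0, 0, 0],
    [0, 0, 0],
    [0, 0, 0],
    [0, 0, 0],
    [0, 0, 0],
    [0, 0, 0],
    [0, 0, 0],
    [0, 0, 0],
    [0, 0, 0],
    [0, 0, 0],
    [0, 0, 0],
  ],
)

```text
time: 5.03
tool_pos: [534.3, -53.6, 112.5]
orientation: [1.0, -0.029, 0.0, 0.0]
wrist_force: [0.9, -0.8, 0.7]
gripper_width: 1.003
finger_force: 0.0
```

```bash
python3 - <<'E'
from h import *
s=snapshot('scene');f=s['frame'][90:260,170:400,::-1];cv2.imwrite('pics/a3.png',cv2.resize(f,None,fx=3,fy=3,interpolation=cv2.INTER_CUBIC))
print(state()['wrist_force'],state()['tool_pos'])
E
```

```text
[-0.00365476 -0.28554627  0.34716147] [534.35515946 -53.62273989 112.45883848]
```

View pics/a3.png

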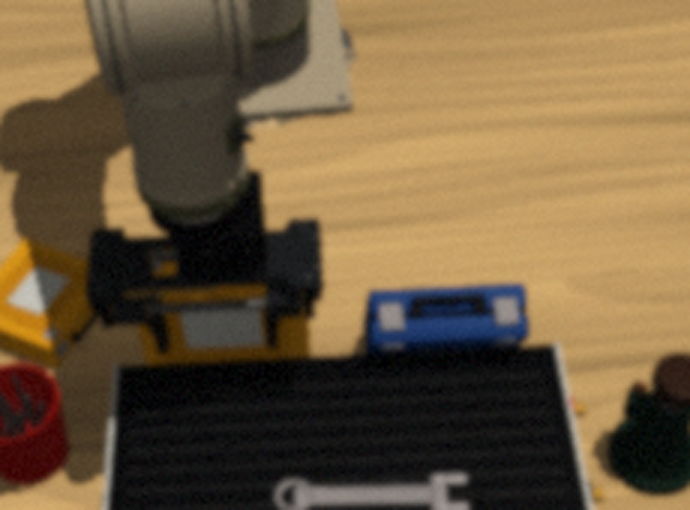

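```bash
python3 - <<'E'
from h import *
s=snapshot('scene')
n=np.array([1,-.058,0]);f=np.array([560,-56,0])-72*n;t=np.array([.058,1,0])
for a in(.32,.25,.15,0):
    c=f+n*150*np.sin(a)+np.array([0,0,150*np.cos(a)])
    print(a,c,((proj(s,[c-78*t,c])-[170,90])*3).ravel())
E
```

```text
0.32 [535.18498409 -54.56072908 142.38531271] [122.9125074  324.03695967 213.31815363 319.68967055]
0.25 [525.11059389 -53.97641445 145.33686326] [123.07605439 312.87666546 213.14987272 308.55415641]
0.15 [510.41571987 -53.12411175 148.31566169] [123.55495595 297.73238247 213.05737994 293.44924072]
0 [488.    -51.824 150.   ] [124.78806169 277.15064442 213.23950541 272.93397222]
```

```bash
python3 - <<'E'
from h import *
s=snapshot('top');f=s['frame'][150:320,170:400,::-1];cv2.imwrite('pics/a4.png',cv2.resize(f,None,fx=3,fy=3,interpolation=cv2.INTER_CUBIC))
n=np.array([1,-.058,0]);f=np.array([560,-56,0])-72*n;t=np.array([.058,1,0])
for a in(.25,.0):
    u=n*np.cos(a)-np.array([0,0,np.sin(a)]);w=n*np.sin(a)+np.array([0,0,np.cos(a)])
    for nm,c in(('rim',f+150*w),('back',f+150*w-50*u),('backfoot',f-50*u)):
        print(a,nm,((proj(s,[c-80*t,c+80*t])-[170,150])*3).ravel())
E
```

```text
0.25 rim [551.98205806 233.19056522 320.02428529 221.30145383]
0.25 back [551.83912836 303.17439639 316.28678811 291.3489512 ]
0.25 backfoot [522.3172347  355.26287511 314.38127149 344.94707411]
0.0 rim [550.85641189 286.82762808 317.18934121 275.0379538 ]
0.0 back [547.89081086 360.12122324 313.36366225 348.54623169]
0.0 backfoot [520.20646709 357.06506706 314.34770258 346.85442059]
```

View pics/a4.png

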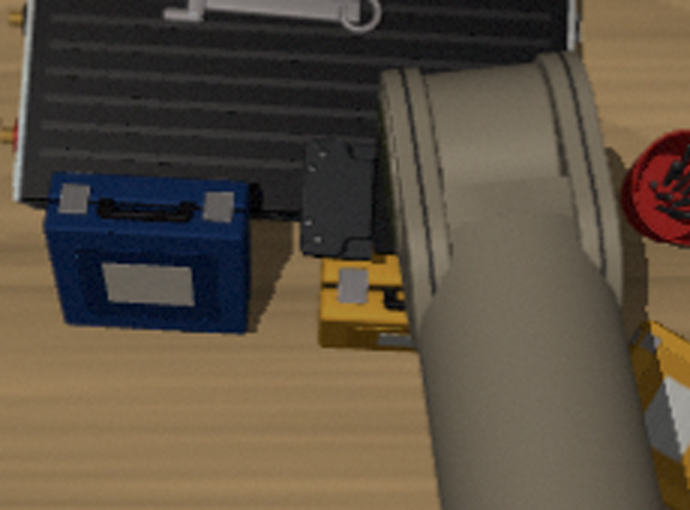

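In the crop, the yellow case's rear top edge is at about (319, 320) and its foot at about (319, 346). That puts the lean at about 0.12 rad, and it is still dropping onto its foot. I'll let it settle and retreat.

Call:
play_rows(
  claw=[1, 1, 1, 1, 1, 1, 1, 1, 1, 1, 1, 1],
  offset=[
    [0, 0, 0],
    [0, 0, 0],
    [0, 0, 0],
    [0, 0, 0],
    [0.05, 0, 0],
    [0.1, 0, 0],
    [0.15, 0, 0],
    [0.22, 0, 0],
    [0.26, 0, 0],
    [0.26, 0, -0.1],
    [0.26, 0, -0.2],
    [0.26, 0, -0.267],
  ],
  twist=[
    [0, 0, 0],
    [0, 0, 0],
    [0, 0, 0],
    [0, 0, 0],
    [0, 0, 0],
    [0, 0, 0],
    [0, 0, 0],
    [0, 0, 0],
    [0, 0, 0],
    [0, 0, 0],
    [0, 0, 0],
    [0, 0, 0],
  ],
)

```text
time: 6.18
tool_pos: [612.8, -57.8, 194.8]
orientation: [1.0, -0.028, 0.001, -0.0]
wrist_force: [0.5, 0.1, -0.0]
gripper_width: 0.997
finger_force: 0.0
```

```bash
python3 - <<'E'
from meas import *
s=snapshot('top');f=s['frame'][150:320,170:400,::-1];cv2.imwrite('pics/a5.png',cv2.resize(f,None,fx=3,fy=3,interpolation=cv2.INTER_CUBIC))
print(state()['tool_pos'])
for k,cs in blobs(s).items():
    for c in cs:
        b=cv2.boundingRect(c)
        print(k,b)
        if 180<b[0]<300 and b[1]>150: print(plane(s,edge(c,True),150 if k=='yellow' else 121),plane(s,edge(c,False),150))
E
```

```text
[614.39305233 -57.82526933 198.76706331]
yellow (276, 244, 49, 27)
[[487.48763973  27.65291799 150.        ]
 [482.63231629 -70.74177313 150.        ]] [[440.71625989  27.93349118 150.        ]
 [434.5996874  -70.11945317 150.        ]]
yellow (248, 64, 312, 22)
blue (185, 207, 68, 54)
[[567.80149628 220.28389334 121.        ]
 [560.05172316  78.05305116 121.        ]] [[464.63228637 214.21212886 150.        ]
 [453.73704375  76.86957192 150.        ]]
blue (0, 87, 71, 74)
```

View pics/a5.png

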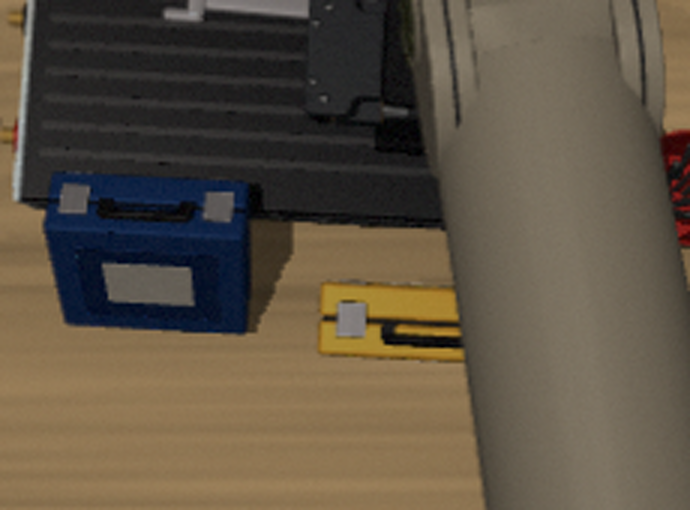

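The yellow case stands upright: its top face spans crop rows 283–360, with the foot edge at x ≈ 485 mm, clear of the inverter. The blue case hasn't moved, so I go behind it next.

Call:
play_rows(
  claw=[1, 1, 1, 1, 1, 1, 1, 1, 1, 1, 1, 1],
  offset=[
    [-0.002, -0.1, 0],
    [-0.003, -0.22, 0],
    [-0.004, -0.34, 0],
    [-0.005, -0.46, 0],
    [-0.006, -0.58, 0],
    [-0.006, -0.678, 0],
    [-0.006, -0.678, 0],
    [-0.006, -0.678, 0.1],
    [-0.006, -0.678, 0.2],
    [-0.006, -0.678, 0.292],
    [-0.006, -0.678, 0.292],
    [-0.006, -0.678, 0.292],
  ],
  twist=[
    [0, 0, 0],
    [0, 0, 0],
    [0, 0, 0],
    [0, 0, 0],
    [0, 0, 0],
    [0, 0, 0],
    [0, 0, 0],
    [0, 0, 0],
    [0, 0, 0],
    [0, 0, 0],
    [0, 0, 0],
    [0, 0, 0],
  ],
)

```text
time: 7.23
tool_pos: [621.2, 144.6, 104.1]
orientation: [1.0, -0.029, -0.001, 0.0]
wrist_force: [0.7, -0.8, 0.2]
gripper_width: 1.001
finger_force: 0.0
```

Call:
play_rows(
  claw=[1, 1, 1, 1, 1, 1, 1, 1, 1, 1, 1, 1],
  offset=[
    [-0.03, 0, 0],
    [-0.07, 0, 0],
    [-0.11, 0, 0],
    [-0.135, 0, 0],
    [-0.15, 0, 0],
    [-0.16, 0, 0],
    [-0.17, 0, 0],
    [-0.18, 0, 0],
    [-0.188, 0, 0],
    [-0.196, 0, 0],
    [-0.204, 0, 0],
    [-0.212, 0, 0],
  ],
  twist=[
    [0, 0, 0],
    [0, 0, 0],
    [0, 0, 0],
    [0, 0, 0],
    [0, 0, 0],
    [0, 0, 0],
    [0, 0, 0],
    [0, 0, 0],
    [0, 0, 0],
    [0, 0, 0],
    [0, 0, 0],
    [0, 0, 0],
  ],
)

```text
time: 8.23
tool_pos: [558.2, 148.7, 104.8]
orientation: [1.0, -0.029, -0.0, 0.0]
wrist_force: [-0.3, 0.2, -0.1]
gripper_width: 0.998
finger_force: 0.0
```

Call:
play_rows(
  claw=[1, 1, 1, 1, 1, 1, 1, 1, 1, 1, 1, 1],
  offset=[
    [-0.007, 0, 0],
    [-0.014, 0, 0],
    [-0.021, 0, 0],
    [-0.028, 0, 0],
    [-0.035, 0, 0],
    [-0.042, 0, 0],
    [-0.048, 0, 0],
    [-0.054, 0, 0],
    [-0.054, 0, 0],
    [-0.054, 0, 0],
    [-0.054, 0, 0],
    [-0.054, 0, 0],
  ],
  twist=[
    [0, 0, 0],
    [0, 0, 0],
    [0, 0, 0],
    [0, 0, 0],
    [0, 0, 0],
    [0, 0, 0],
    [0, 0, 0],
    [0, 0, 0],
    [0, 0, 0],
    [0, 0, 0],
    [0, 0, 0],
    [0, 0, 0],
  ],
)

```text
time: 9.23
tool_pos: [542.4, 149.6, 104.9]
orientation: [1.0, -0.029, 0.0, 0.0]
wrist_force: [-0.9, 0.5, 0.6]
gripper_width: 1.003
finger_force: 0.0
```

```bash
python3 - <<'E'
from h import *
s=snapshot('top');f=s['frame'][150:320,170:400,::-1];cv2.imwrite('pics/a6.png',cv2.resize(f,None,fx=3,fy=3,interpolation=cv2.INTER_CUBIC))
print(state()['wrist_force'],state()['tool_pos'])
E
```

```text
[-0.73674724 -1.24628491 -0.49954806] [542.40797466 149.62443623 104.93309289]
```

View pics/a6.png

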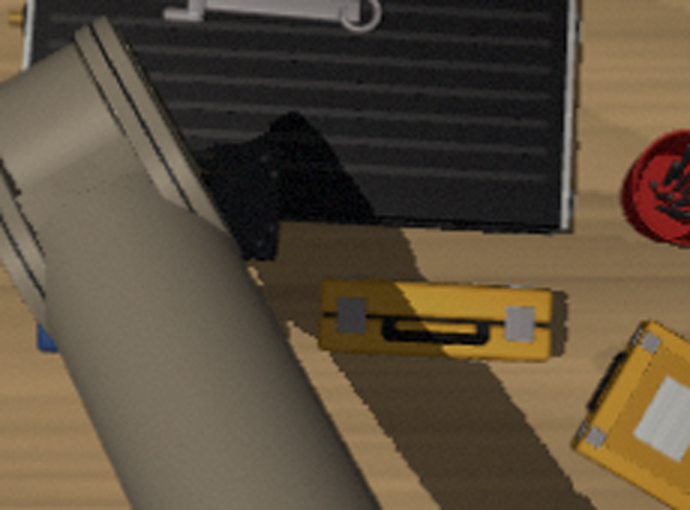

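Yellow stands straight. The arm hides most of blue, but its corner at (45, 340) has moved robotwards, so it is past balance. I let it settle, then retreat and lift.

Call:
play_rows(
  claw=[1, 1, 1, 1, 1, 1, 1, 1, 1, 1, 1, 1],
  offset=[
    [0, 0, 0],
    [0, 0, 0],
    [0, 0, 0],
    [0, 0, 0],
    [0.05, 0, 0],
    [0.1, 0, 0],
    [0.15, 0, 0],
    [0.2, 0, 0],
    [0.24, 0, 0],
    [0.24, 0, -0.12],
    [0.24, 0, -0.24],
    [0.24, 0, -0.36],
  ],
  twist=[
    [0, 0, 0],
    [0, 0, 0],
    [0, 0, 0],
    [0, 0, 0],
    [0, 0, 0],
    [0, 0, 0],
    [0, 0, 0],
    [0, 0, 0],
    [0, 0, 0],
    [0, 0, 0],
    [0, 0, 0],
    [0, 0, 0],
  ],
)

```text
time: 10.28
tool_pos: [613.8, 145.5, 213.7]
orientation: [1.0, -0.029, -0.001, -0.0]
wrist_force: [0.1, 0.1, 0.3]
gripper_width: 0.998
finger_force: 0.0
```

Call:
play_rows(
  claw=[1, 1, 1, 1, 1, 1, 1, 1],
  offset=[
    [0, 0.12, 0],
    [0, 0.24, 0],
    [0, 0.36, 0],
    [0, 0.48, 0],
    [0, 0.6, 0],
    [0, 0.7, 0],
    [0, 0.7, 0],
    [0, 0.7, 0],
  ],
  twist=[
    [0, 0, 0],
    [0, 0, 0],
    [0, 0, 0],
    [0, 0, 0],
    [0, 0, 0],
    [0, 0, 0],
    [0, 0, 0],
    [0, 0, 0],
  ],
)

```text
time: 10.95
tool_pos: [602.0, -66.6, 212.8]
orientation: [1.0, -0.031, -0.0, 0.0]
wrist_force: [-0.3, 1.3, 0.3]
gripper_width: 0.999
finger_force: 0.0
```

```bash
python3 - <<'E'
from meas import *
s=snapshot('top');save(s,'a7.png')
for k,cs in blobs(s).items():
    for c in cs:
        b=cv2.boundingRect(c)
        if 180<b[0]<300 and b[1]>150: print(k,b,plane(s,edge(c,True),150 if k=='yellow' else 138),plane(s,edge(c,False),150 if k=='yellow' else 138))
E
```

```text
yellow (276, 243, 52, 27) [[489.49421932  27.64105357 150.        ]
 [485.98614066 -76.9583798  150.        ]] [[442.94352529  27.91995411 150.        ]
 [436.74726943 -76.29649411 150.        ]]
blue (183, 238, 68, 27) [[501.37435669 220.79812352 138.        ]
 [492.92040265  81.49379829 138.        ]] [[455.77777784 220.42568259 138.        ]
 [445.65177641  81.59424279 138.        ]]
```

View pics/a7.png

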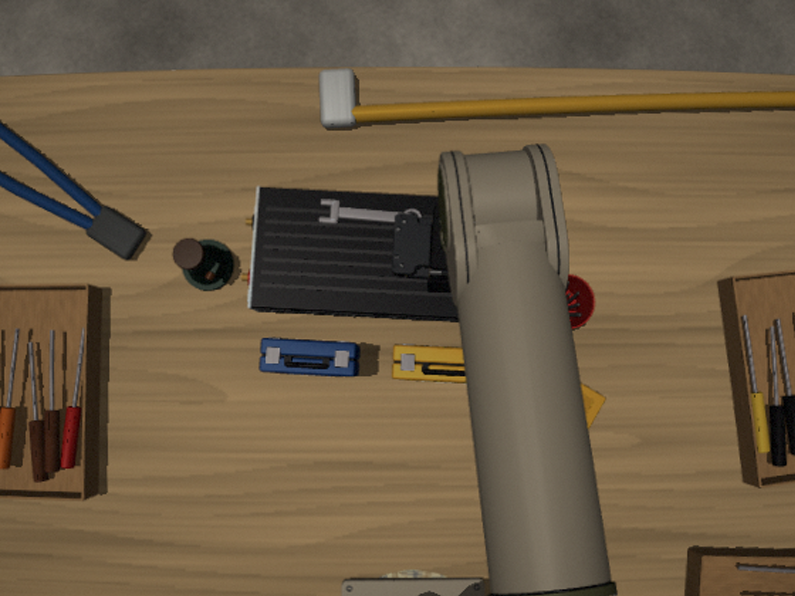

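The top view shows blue at (260–357, 339–376) and yellow at (392 onward, 345–383). Both are upright and clear of the inverter. The jack, wrench and pot look undisturbed, and the arm is touching nothing.

```bash
python3 -c "
from bench import sign_off
print(sign_off())"
```

```text
the job is handed in; nothing more can be done
None
```

I pushed the yellow case and then the blue case upright; both stand on their own feet about where their foot edges rested, clear of the inverter, and I handed the job in at about 11 s of the 54 s allowed.

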